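# Start the heat spreader thumbscrews and back out the crossed one

## Task

Start each of the three thumbscrews of the copper heat spreader gently clockwise. Turn every one that runs freely fully home, its wing along its white marks; if one stiffens early its threads are crossed, so stop at once without forcing it, back it fully out, its wing square to the marks, and leave it there. Leave the loose parts and tools where they are.

Things in the scene. Friction and masses are not known exactly. Their poses are not given: they have to be found in the camera images.
- turntable: Gray ABS lazy-susan turntable, locked, 380 mm across; origin at the centre of its underside, z up, upper face 32 mm above it. Fixed in its middle: a green circuit board 200 x 190 mm under a copper heat spreader 168 x 160 mm (top at 48 mm). Three brass bosses (22 mm across, 10 mm high) stand on the copper 58 mm from the centre, 120 degrees apart, each with a steel thumbscrew.
- mark_a (a point): Foot of thumbscrew a, on its axis: fixed black disc 42 mm across, 2 mm thick; this frame on its top, z up, x along two white home marks. The wing is home when its x lies along the marks. Fully out it stands 1.55 rad (89 deg) anticlockwise of them, seen from above; found 1.05 to 1.35 rad anticlockwise. It stays where left and sinks 2 mm per rad of clockwise turn.
- wing_a (a point): Middle of the wing of thumbscrew a, on its axis; z up, x along the wing: upright steel bar 32 mm long (x), 12 mm thick (y: grip here), 26 mm high, from 9 mm above to 17 mm below this point; then a 10 mm thick shaft and the boss, 13 mm under the wing when out. Sound: even drag up to 0.08 N m to home. Crossed: the same at first, then goes stiff early, 0.55 to 0.95 rad short of home. Unmarked.
- boss_a (a joint): Minute give of the brass boss that thumbscrew a is threaded into, rad, clockwise from above: 0 unloaded, 0.01 per 0.4 N m of torque, springs back; over 0.011 (0.44 N m), either way, it is damaged. When a screw goes stiff (home, crossed, or backed out past its out position) the torque rises by 0.16 N m for each further 0.1 rad that the wing is turned.
- mark_b (a point): Foot of thumbscrew b, on its axis: fixed black disc 42 mm across, 2 mm thick; this frame on its top, z up, x along two white home marks. The wing is home when its x lies along the marks. Fully out it stands 1.55 rad (89 deg) anticlockwise of them, seen from above; found 1.05 to 1.35 rad anticlockwise. It stays where left and sinks 2 mm per rad of clockwise turn.
- wing_b (a point): Middle of the wing of thumbscrew b, on its axis; z up, x along the wing: upright steel bar 32 mm long (x), 12 mm thick (y: grip here), 26 mm high, from 9 mm above to 17 mm below this point; then a 10 mm thick shaft and the boss, 13 mm under the wing when out. Sound: even drag up to 0.08 N m to home. Crossed: the same at first, then goes stiff early, 0.55 to 0.95 rad short of home. Unmarked.
- boss_b (a joint): Minute give of the brass boss that thumbscrew b is threaded into, rad, clockwise from above: 0 unloaded, 0.01 per 0.4 N m of torque, springs back; over 0.011 (0.44 N m), either way, it is damaged. When a screw goes stiff (home, crossed, or backed out past its out position) the torque rises by 0.16 N m for each further 0.1 rad that the wing is turned.
- mark_c (a point): Foot of thumbscrew c, on its axis: fixed black disc 42 mm across, 2 mm thick; this frame on its top, z up, x along two white home marks. The wing is home when its x lies along the marks. Fully out it stands 1.55 rad (89 deg) anticlockwise of them, seen from above; found 1.05 to 1.35 rad anticlockwise. It stays where left and sinks 2 mm per rad of clockwise turn.
- wing_c (a point): Middle of the wing of thumbscrew c, on its axis; z up, x along the wing: upright steel bar 32 mm long (x), 12 mm thick (y: grip here), 26 mm high, from 9 mm above to 17 mm below this point; then a 10 mm thick shaft and the boss, 13 mm under the wing when out. Sound: even drag up to 0.08 N m to home. Crossed: the same at first, then goes stiff early, 0.55 to 0.95 rad short of home. Unmarked.
- boss_c (a joint): Minute give of the brass boss that thumbscrew c is threaded into, rad, clockwise from above: 0 unloaded, 0.01 per 0.4 N m of torque, springs back; over 0.011 (0.44 N m), either way, it is damaged. When a screw goes stiff (home, crossed, or backed out past its out position) the torque rises by 0.16 N m for each further 0.1 rad that the wing is turned.
- buzzer: Black round plastic buzzer, 24 mm across, 10 mm high, loose on the turntable; origin at the centre of its underside. Leave alone.
- dip_socket: Purple plastic DIP socket 36 x 20 x 8 mm, loose on the turntable; origin at the centre of its underside. Leave alone.
- crystal_can: Silver crystal oscillator can 22 x 15 x 10 mm, loose on the turntable; origin at the centre of its underside. Leave alone.
- standoff: White nylon hexagonal standoff, 12 mm across, 16 mm high, standing loose on the turntable; origin at the centre of its underside. Leave alone.
- screwdriver: Orange-handled screwdriver 170 mm long lying on the mat. Leave alone.
- parts_tray: Blue divided parts tray 110 x 150 x 30 mm on the mat; origin at the centre of its underside. Leave alone.
- relay: Yellow relay 28 x 13 x 16 mm on the mat; origin at the centre of its underside. Leave alone.

How it is judged:
At the end, for the whole second after the job is handed in: The two sound thumbscrews are home (wing within 0.12 rad of its home marks) and the crossed one is backed out (wing more than 1.38 rad from its home marks), and all are released (((angle between the x axis of wing_a and the x axis of mark_a, either way round above 1.38 rad and angle between the x axis of wing_b and the x axis of mark_b, either way round below 0.12 rad and angle between the x axis of wing_c and the x axis of mark_c, either way round below 0.12 rad) or (angle between the x axis of wing_a and the x axis of mark_a, either way round below 0.12 rad and angle between the x axis of wing_b and the x axis of mark_b, either way round above 1.38 rad and angle between the x axis of wing_c and the x axis of mark_c, either way round below 0.12 rad) or (angle between the x axis of wing_a and the x axis of mark_a, either way round below 0.12 rad and angle between the x axis of wing_b and the x axis of mark_b, either way round below 0.12 rad and angle between the x axis of wing_c and the x axis of mark_c, either way round above 1.38 rad))); the robot touches nothing.
It fails at once if a screw was forced: a torque of over 0.44 N m on its boss (value of joint any of boss_a, boss_b, boss_c above 0.011 rad or value of joint any of boss_a, boss_b, boss_c below -0.011 rad).
It fails at once if a loose part or tool was moved by more than 15 mm (distance of any of buzzer, dip_socket, crystal_can, standoff, screwdriver, parts_tray, relay from where it was at the start of the episode above 0.015 m).
It also fails if it takes over 70 s, if anything falls off the work surface, if the arm or the gripper's body presses on something with over 40 N, if the wrist force passes 120 N, or if a joint passes its speed limit or range.

## Robot

A 6-joint arm with a two-finger parallel gripper is mounted at the origin on the work surface. World frame = base frame: x ahead of the robot, y to its left, z up, the work surface at z = 0. Lengths are in m, angles in rad, forces in N, time in s.
With the tool pointing down it reaches from about 0.3 to 0.875 m from the base axis. Payload 6.4 kg.
Tool frame: the origin (TCP) lies at the very end of the fingers, on their centre line; the grasp point (between the pads) lies 19 mm behind it; z points along the fingers, y is the line along which they close (so a half turn about z gives the same grasp; the last joint's range is limited). The gripper opens to 85 mm and grips with 20 to 120 N. Pads are 22 mm wide; open, the fingers measure 114 mm over their backs; the gripper's body (76 mm by 85 mm) begins 54 mm behind the grasp point. The pads swing forward as they close: fully open they stand 13 mm farther back than shut.
Start: joints at [-1.533, 0.181, 1.607, -0, 1.354, -0.206], TCP at [0.139, -0.558, 0.231] pointing down, gripper open.
Joint ranges: [-2.99, 2.99], [-0.89, 2.07], [0.3, 2.58], [-1.14, 4.28], [0, 2.63], [-3.12, 3.12]. Speed limits (rad/s): [2.57, 2.57, 3.01, 3.14, 3.14, 3.14].

## Interface

Orientations are given as a unit quaternion [w, x, y, z].
In Python, from bench import ctrl gives the robot as it stands.
- The arm moves only by the tool jog_arm, never from a script. Its argument "series" is a list that holds one entry, the list of rows, each a list of 7 numbers: the shift along the tool's x, y, z in mm, then the turn, a rotation vector about the tool's x, y, z in rad, then the finger opening in mm, from 0 to 85.4. In form: [[[tx, ty, tz, rx, ry, rz, gripper], ...]]. A call has exactly 10 rows; each row shifts and turns the commanded pose from where the row before left it, along the tool's axes as they then stand; what a row does not reach is not made up. A row lasts 1/10 s, in which the tool goes at most 50 mm and 8.59 degrees, less where a joint would pass 70% of its speed; a pose out of reach is approached as far as the arm can. A call with a gripper value outside its range is refused whole. The fingers move at their own pace and stop on an object; the grip force is fixed at half the most. Time passes only in rows, so rows that do not move let the fingers close, or fill a call up. It gives the time, the measured TCP pose, the force, the opening and the grip force at its end, in the units of the state.
- ctrl.get_obs(): the state, without advancing time (a new reading comes with each control period).
- ctrl.camera(name): name is "side" or "top" or "wrist"; returns a dict with "frame" (420x560x3 uint8, blue, green, red), "z_map" (420x560 float32, m along the optical axis (not along the pixel's ray), 0 where there is no reading), "fx", "fy", "cx", "cy" (pixels), "k1" (the pictures are not rectified: a ray, as slopes to the right and down, at radius r is drawn at 1 + k1 r^2 times it, then the intrinsics apply), "xyz" and "rotation" of the camera in the world. Camera axes: x right, y down, z forward; pixel columns grow to the right and rows downward; lengths in m; the calibration is good to about 2 mm. A picture is of the moment at which its call begins.
- ctrl.hand_in(): hands the job in; it is judged then, once.
The state is a dict: "time_s": time; "q": joint angles; "dq": joint speeds; "joint_efforts": joint torques, N m; "eef_pos": TCP position; "eef_rot": TCP orientation; "wrist_force": force on the tool from outside, world axes, zero at the start; "torque": the same for the moment, N m; "opening": opening from 0.0 (shut) to 1.0 (fully open); "grasp_force": force on a finger pad.
Only numpy, scipy, OpenCV 4.12 (cv2) and the standard library are available. Lean on these libraries where they do the work, as an engineer would, in place of code of your own. Each camera call takes 0.05 s, during which the arm holds its last target. There are 200 camera calls.

## Working session

There is one attempt and no reset: what is moved stays moved. The work goes in short steps, Python scripts to look and compute and a tool call to move; the robot and the scene stay as the last step left them, time stands still between calls to the robot, and variables do not carry over. Pictures are saved under pics/ and viewed, at most 10 in all, crops included, and the job is handed in when it is done.

Besides the shell and the picture viewer there is one more tool, called by a JSON object that holds its "name" and its "arguments", one argument or row to a line. jog_arm: Moves the arm, as the interface text tells. Its arguments: {"type":"object","properties":{"series":{"type":"array"}},"required":["series"]}

```bash
mkdir -p pics; cat > h.py <<'E'
import numpy as np,cv2
from scipy.spatial.transform import Rotation as R
from bench import ctrl
def rot(m):
    m=np.array(m,float)
    return m if m.shape==(3,3) else R.from_quat(m[[1,2,3,0]]).as_matrix()
def rays(c,uv):
    uv=np.atleast_2d(np.array(uv,float)); d=np.c_[(uv[:,0]-c['cx'])/c['fx'],(uv[:,1]-c['cy'])/c['fy']]
    s=d.copy()
    for _ in range(20): s=d/(1+c['k1']*(s**2).sum(1,keepdims=True))
    return np.c_[s,np.ones(len(s))]@rot(c['rotation']).T
def onplane(c,uv,z):
    r=rays(c,uv); o=np.array(c['xyz']); return o+r*((z-o[2])/r[:,2:3])
def cloud(c):
    h,w=c['z_map'].shape; v,u=np.mgrid[:h,:w]
    r=rays(c,np.c_[u.ravel(),v.ravel()])
    return (np.array(c['xyz'])+r*c['z_map'].reshape(-1,1)).reshape(h,w,3)
E
python3 - <<'E'
from h import *
c=ctrl.camera('top');cv2.imwrite('pics/top.png',c['frame'])
print(c['xyz'],c['rotation'],c['fx'],c['k1'])
w=ctrl.camera('side');cv2.imwrite('pics/side.png',w['frame'])
print(w['xyz'],w['rotation']); o=ctrl.get_obs();print({k:o[k] for k in('time_s','eef_pos','eef_rot','opening','wrist_force','torque')})
E
```

```text
[0.42381934 0.00155875 1.04307593] [-0.04840825  0.70655466 -0.7037729   0.05604343] 415.6355446654932 -0.02408262953388792
[ 0.31190518 -0.96519876  0.66737245] [-0.49860973  0.85514927 -0.12820585  0.06059142]
{'time_s': 0.1, 'eef_pos': array([ 0.13879955, -0.55748682,  0.23048655]), 'eef_rot': array([-7.72246227e-04,  9.92578801e-01,  1.21600670e-01,  6.00459192e-05]), 'opening': 1.0023392093392622, 'wrist_force': array([-0.08744776, -0.2055299 , -0.55843918]), 'torque': array([-0.00469291,  0.06601185, -0.00728378])}
```

View pics/top.png

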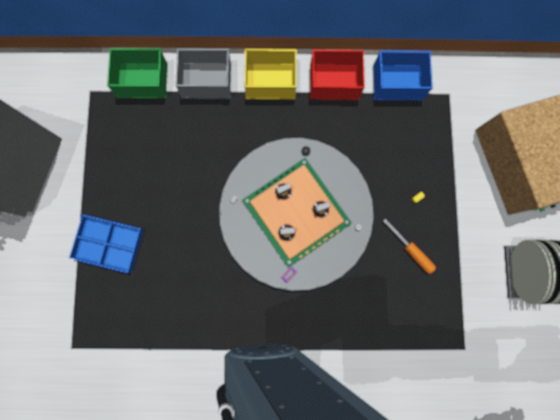

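View pics/side.png

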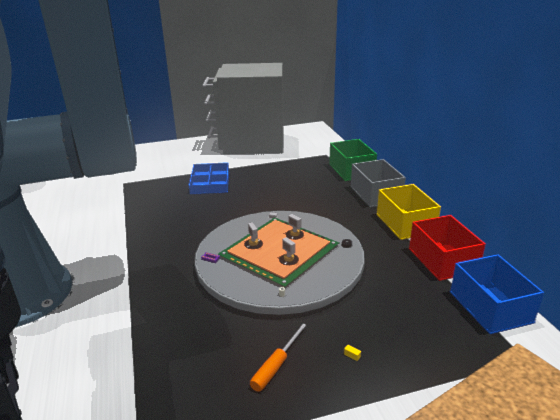

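Top view: turntable about (297,213), wings at about (284,190), (321,208), (288,232). The side view agrees, and the loose parts all sit near the rim. I'll measure these points first.

```bash
python3 - <<'E'
from h import *
c=ctrl.camera('top'); hsv=cv2.cvtColor(c['frame'],cv2.COLOR_BGR2HSV)
m=cv2.inRange(hsv,(5,90,120),(20,255,255)); m[:, :230]=0;m[:,365:]=0;m[:150]=0;m[280:]=0
k=max(cv2.findContours(m,cv2.RETR_EXTERNAL,cv2.CHAIN_APPROX_NONE)[0],key=cv2.contourArea)
b=cv2.boxPoints(cv2.minAreaRect(k)); P=onplane(c,b,.048); print(P,P.mean(0),np.linalg.norm(np.diff(P,axis=0),axis=1))
X=cloud(c); cen=P.mean(0)[:2]
print('copper z',np.median(X[m>0][:,2]))
hi=((X[...,2]>.08)&(np.hypot(*(X[...,:2]-cen).transpose(2,0,1))<.1)).astype(np.uint8)
n,l,s,ce=cv2.connectedComponentsWithStats(hi)
for i in range(1,n):
    p=X[l==i]; q=p.mean(0); ev=np.linalg.svd(p[:,:2]-q[:2],full_matrices=False)[2][0]
    print(len(p),ce[i],q,np.hypot(*(q[:2]-cen)),np.degrees(np.arctan2(*(q[:2]-cen)[::-1])),np.degrees(np.arctan2(ev[1],ev[0])))
w=ctrl.camera('wrist'); o=ctrl.get_obs()
Rt=rot(o['eef_rot']); print('cam in tool',Rt.T@(np.array(w['xyz'])-o['eef_pos']),Rt.T@rot(w['rotation']),w['fx'],Rt)
E
```

```text
[[ 0.58635275  0.04925533  0.048     ]
 [ 0.68171144 -0.08505761  0.048     ]
 [ 0.53861789 -0.18051489  0.048     ]
 [ 0.44723733 -0.04731191  0.048     ]] [ 0.56347985 -0.06590727  0.048     ] [0.16472172 0.17201121 0.16153464]
copper z 0.047707327395914434
82 [283.90243902 187.64634146] [ 0.61066891 -0.03351581  0.09431613] 0.0572364711248291 34.466442305879006 -62.70523824374676
83 [322.87951807 205.97590361] [ 0.56801651 -0.12367172  0.09423602] 0.057942322772621395 -85.50937035772552 -70.20953670626297
81 [287.4691358  230.24691358] [ 0.51132552 -0.04158036  0.09509549] 0.05754887020550458 154.99373136625363 96.67200721091653
cam in tool [ 7.31450788e-02 -1.97945437e-05 -1.43842523e-01] [[ 9.34686604e-04 -9.55376032e-01 -2.95390866e-01]
 [ 9.99999376e-01  7.12065829e-04  8.61216183e-04]
 [-6.12447558e-04 -2.95391486e-01  9.55376101e-01]] 354.2765597698419 [[ 9.70426324e-01  2.41397492e-01 -3.99559869e-05]
 [ 2.41397398e-01 -9.70425771e-01  1.05829595e-03]
 [ 2.16695667e-04 -1.03664351e-03 -9.99999439e-01]]
```

{"name": "jog_arm", "arguments": {
  "series": [
    [[42,-27,0,0,0,0,60],[42,-27,0,0,0,0,60],[42,-27,0,0,0,0,60],[42,-27,0,0,0,0,60],[42,-27,0,0,0,0,60],[42,-27,0,0,0,0,60],[42,-27,0,0,0,0,60],[42,-27,0,0,0,0,60],[42,-27,0,0,0,0,60],[42,-27,0,0,0,0,60]]
  ]
}}

```text
time_s: 1.2
eef_pos: [0.4823, -0.1928, 0.2314]
eef_rot: [0.0, 0.993, 0.122, 0.0]
wrist_force: [-0.2, -1.4, 0.0]
opening: 0.7
grasp_force: 0.0
```

{"name": "jog_arm", "arguments": {
  "series": [
    [[42,-25,0,0,0,0,60],[42,-25,0,0,0,0,60],[0,0,0,0,0,-0.14,60],[0,0,0,0,0,-0.14,60],[0,0,0,0,0,-0.14,60],[0,0,0,0,0,-0.14,60],[0,0,0,0,0,-0.14,60],[0,0,0,0,0,-0.14,60],[0,0,0,0,0,-0.14,60],[0,0,0,0,0,0,60]]
  ]
}}

```text
time_s: 2.2
eef_pos: [0.5505, -0.1257, 0.2311]
eef_rot: [-0.0, 0.818, 0.575, -0.0]
wrist_force: [0.5, -0.5, -0.1]
opening: 0.704
grasp_force: 0.0
```

```bash
python3 - <<'E'
from h import *
w=ctrl.camera('wrist'); cv2.imwrite('pics/w1.png',w['frame']); o=ctrl.get_obs(); print(o['eef_pos'],o['q'],o['time_s'],w['xyz'],np.degrees(np.arctan2(*rot(o['eef_rot'])[[1,0],0])))
np.savez('w1.npz',**{k:np.array(v) for k,v in w.items()})
E
```

```text
[ 0.5505155  -0.1257371   0.23106875] [-4.34709286e-01  1.58467282e-01  1.63320295e+00  1.67225192e-05
  1.35039990e+00 -8.46997595e-02] 2.25 [ 0.57393202 -0.05537561  0.37504796] 69.94572087649472
```

View pics/w1.png

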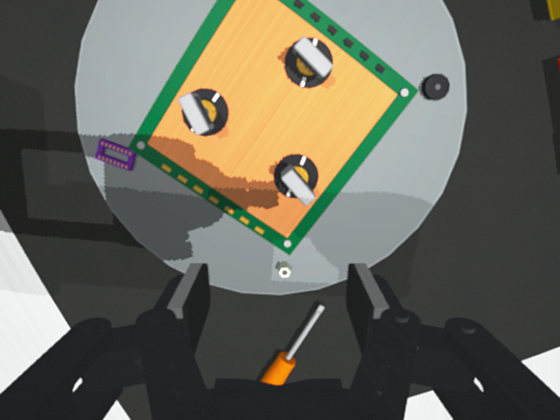

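Wrist view: all three screws are clear, with discs at about (308,62), (205,112), (296,177), white marks on the black discs and the wing tops in light grey. Next I'll measure wing and mark angles.

```bash
cat > m.py <<'E'
from h import *
C0=np.array([.5635,-.0659])
A0=np.radians([34.5,-85.5,155.])
def measure(w,show=None,cen=None):
    X=cloud(w); g=cv2.cvtColor(w['frame'],cv2.COLOR_BGR2HSV); out=[]
    h,ww=g.shape[:2]; v,u=np.mgrid[:h,:ww]; uv=np.c_[u.ravel(),v.ravel()]
    P5=onplane(w,uv,.050).reshape(h,ww,3)
    for i,a in enumerate(A0):
        c=C0+.058*np.array([np.cos(a),np.sin(a)]) if cen is None else cen[i]
        near=np.hypot(*(X[...,:2]-c).transpose(2,0,1))<.026
        top=near&(X[...,2]>.083)&(X[...,2]<.105)
        if top.sum()<30: out.append(None);continue
        zt=np.percentile(X[top][:,2],60); top=near&(abs(X[...,2]-zt)<.004)
        k=max(cv2.findContours(top.astype(np.uint8),cv2.RETR_EXTERNAL,cv2.CHAIN_APPROX_NONE)[0],key=cv2.contourArea)[:,0]
        Q=onplane(w,k,zt)[:,:2]; r=cv2.minAreaRect((Q*1000).astype(np.float32))
        B=cv2.boxPoints(r); e=max(B[1]-B[0],B[2]-B[1],key=np.linalg.norm); wa=np.degrees(np.arctan2(e[1],e[0]))%180
        # disc: black pixels
        d=np.hypot(*(P5[...,:2]-c).transpose(2,0,1))
        flat=(X[...,2]<.054)&(X[...,2]>.044)
        blk=(d<.026)&(g[...,2]<60)&flat
        kb=np.argwhere(blk)[:,::-1]; H=cv2.convexHull((onplane(w,kb,.05)[:,:2]*1000).astype(np.float32))
        (dx,dy),dr=cv2.minEnclosingCircle(H)
        dd=np.hypot(P5[...,0]-dx/1000,P5[...,1]-dy/1000)
        wh=(dd<.0205)&(dd>.011)&(g[...,1]<60)&(g[...,2]>150)&flat
        M=P5[wh][:,:2]*1000-[dx,dy]
        n,l=cv2.connectedComponents(wh.astype(np.uint8)); 
        parts=[(int((l==j).sum()),np.round(P5[l==j][:,:2].mean(0)*1000-[dx,dy],1)) for j in range(1,n) if (l==j).sum()>2]
        z2=np.exp(2j*np.arctan2(M[:,1],M[:,0])).mean() if len(M) else 0
        ma=np.degrees(np.angle(z2))/2%180
        print(i,'top z %.4f'%zt,'wing',np.round(r[0],1),np.round(r[1],1),'ang %.1f'%wa,'disc',round(dx,1),round(dy,1),'r %.1f'%dr,'mark %.1f'%ma,'diff %.1f'%((wa-ma+90)%180-90),parts)
E
python3 - <<'E'
from m import *
w=dict(np.load('w1.npz')); measure(w)
E
```

```text
0 top z 0.0973 wing [609.1 -34.1] [12.5 31.7] ang 116.6 disc 604.7 -32.5 r 16.4 mark 60.6 diff 55.9 [(17, array([15. , 11.9])), (35, array([ -4.8, -15.3]))]
1 top z 0.0972 wing [ 567.1 -123.6] [12.6 32.1] ang 111.0 disc 566.3 -125.0 r 19.8 mark 47.4 diff 63.6 [(39, array([11.3, 12. ])), (19, array([-11.6, -13.2]))]
2 top z 0.0973 wing [510.2 -42.1] [12.9 31.9] ang 97.9 disc 509.3 -42.4 r 19.6 mark 32.3 diff 65.6 [(42, array([14.,  9.])), (10, array([-16.9,  -9.8]))]
```

{"name": "jog_arm", "arguments": {
  "series": [
    [[0,0,0,0,0,-0.143,60],[0,0,0,0,0,-0.143,60],[0,0,0,0,0,-0.143,60],[0,0,0,0,0,-0.143,60],[0,0,0,0,0,-0.144,60],[-4,16,20,0,0,0,60],[0,0,25,0,0,0,60],[0,0,25,0,0,0,60],[0,0,25,0,0,0,60],[0,0,0,0,0,0,60]]
  ]
}}

```text
time_s: 3.25
eef_pos: [0.5643, -0.1226, 0.1323]
eef_rot: [-0.004, 0.567, 0.824, -0.001]
wrist_force: [-0.0, 0.1, 0.1]
opening: 0.703
grasp_force: 0.0
```

```bash
cat > s.py <<'E'
from h import *
import sys
T={0:(.6096,-.0339,53.9),1:(.5674,-.1236,47.7),2:(.5106,-.0419,31.3)}
def st(i,wa=None):
    o=ctrl.get_obs(); Rt=rot(o['eef_rot']); p=np.degrees(np.arctan2(Rt[1,0],Rt[0,0])); d=Rt.T@(np.r_[T[i][:2],.070]-o['eef_pos'])*1000
    print('t',o['time_s'],'pos',np.round(o['eef_pos'],4),'psi %.1f to home %.3f'%(p,np.radians((p-T[i][2]+90)%180-90)),'d tool',np.round(d,1),'F',np.round(o['wrist_force'],1),'M',np.round(o['torque'],3),'q6 %.2f'%o['q'][5],'tau6 %.3f'%o['joint_efforts'][5],'open %.1f'%(o['opening']*85.4),'gf %.0f'%o['grasp_force'])
    if wa is not None:
        print('turn rz',-np.radians((wa-p+90)%180-90)); a=np.radians(wa); v=np.r_[T[i][:2]]-o['eef_pos'][:2]
        print('after-turn x,y',1000*v@[np.cos(a),np.sin(a)],1000*v@[np.sin(a),-np.cos(a)])
st(int(sys.argv[1]),float(sys.argv[2]) if len(sys.argv)>2 else None)
E
python3 s.py 1 111
```

```text
t 3.25 pos [ 0.5643 -0.1226  0.1323] psi 111.0 to home 1.104 d tool [-2.4  2.9 62.3] F [-0.   0.1  0.1] M [-0.006  0.011 -0.007] q6 -0.79 tau6 0.009 open 60.0 gf 0
turn rz -0.0008358533232317625
after-turn x,y -2.037355441381858 2.5156305322924455
```

{"name": "jog_arm", "arguments": {
  "series": [
    [[-2,2.5,10,0,0,0,60],[0,0,15,0,0,0,60],[0,0,15,0,0,0,60],[0,0,12,0,0,0,60],[0,0,10,0,0,0,40],[0,0,0,0,0,0,30],[0,0,0,0,0,0,22],[0,0,0,0,0,0,18],[0,0,0,0,0,0,16],[0,0,0,0,0,0,15]]
  ]
}}

```text
time_s: 4.25
eef_pos: [0.5705, -0.1249, 0.0749]
eef_rot: [0.001, 0.565, 0.825, 0.0]
wrist_force: [0.2, 0.5, 0.7]
opening: 0.176
grasp_force: 0.0
```

```bash
python3 s.py 1 111
```

```text
t 4.25 pos [ 0.5705 -0.1249  0.0749] psi 111.1 to home 1.107 d tool [ 2.3 -2.4  4.9] F [0.2 0.5 0.7] M [ 0.012 -0.02  -0.046] q6 -0.79 tau6 0.000 open 15.1 gf 0
turn rz 0.002523027897607435
after-turn x,y 2.297828839846679 -2.412002528313151
```

{"name": "jog_arm", "arguments": {
  "series": [
    [[1,-1,2,0,0,0,16],[1,-1.4,2,0,0,0,16],[0,0,0,0,0,0,15],[0,0,0,0,0,0,14],[0,0,0,0,0,0,13],[0,0,0,0,0,0,12],[0,0,0,0,0,0,10],[0,0,0,0,0,0,8],[0,0,0,0,0,0,8],[0,0,0,0,0,0,8]]
  ]
}}

```text
time_s: 5.25
eef_pos: [0.5682, -0.1232, 0.0705]
eef_rot: [0.001, 0.565, 0.825, 0.001]
wrist_force: [5.9, 2.3, -2.6]
opening: 0.131
grasp_force: 60.5
```

```bash
python3 s.py 1 111
```

```text
t 5.25 pos [ 0.5682 -0.1232  0.0705] psi 111.1 to home 1.107 d tool [-0.1 -0.8  0.5] F [ 5.9  2.3 -2.6] M [ 0.586 -0.955  0.045] q6 -0.79 tau6 0.002 open 11.2 gf 60
turn rz 0.002435119278344961
after-turn x,y -0.06536990788489633 -0.8397246416319906
```

{"name": "jog_arm", "arguments": {
  "series": [
    [[0,0.7,0,0,0,0,8],[0,0,0.03,0,0,0.015,8],[0,0,0.03,0,0,0.015,8],[0,0,0.03,0,0,0.015,8],[0,0,0.03,0,0,0.015,8],[0,0,0.03,0,0,0.015,8],[0,0,0.03,0,0,0.015,8],[0,0,0.03,0,0,0.015,8],[0,0,0.03,0,0,0.015,8],[0,0,0,0,0,0,8]]
  ]
}}

```text
time_s: 6.25
eef_pos: [0.5683, -0.1232, 0.0703]
eef_rot: [0.0, 0.614, 0.789, 0.001]
wrist_force: [4.5, 4.3, -0.7]
opening: 0.13
grasp_force: 60.7
```

```bash
python3 s.py 1
```

```text
t 6.25 pos [ 0.5683 -0.1232  0.0703] psi 104.2 to home 0.986 d tool [-0.2 -1.   0.2] F [ 4.5  4.3 -0.7] M [ 0.591 -0.859  0.057] q6 -0.67 tau6 0.168 open 11.1 gf 61
```

{"name": "jog_arm", "arguments": {
  "series": [
    [[0,0.5,0.02,0,0,0.012,8],[0,0,0.02,0,0,0.012,8],[0,0,0.02,0,0,0.012,8],[0,0,0.02,0,0,0.012,8],[0,0,0.03,0,0,0.012,8],[0,0,0.03,0,0,0.012,8],[0,0,0.03,0,0,0.012,8],[0,0,0.03,0,0,0.012,8],[0,0,0.03,0,0,0.012,8],[0,0,0.03,0,0,0.012,8]]
  ]
}}

```text
time_s: 7.25
eef_pos: [0.5684, -0.1232, 0.0699]
eef_rot: [0.0, 0.661, 0.751, 0.0]
wrist_force: [4.0, 4.0, 0.4]
opening: 0.128
grasp_force: 61.0
```

```bash
python3 s.py 1
```

```text
t 7.25 pos [ 0.5684 -0.1232  0.0699] psi 97.3 to home 0.866 d tool [-0.3 -1.1 -0.1] F [4.  4.  0.4] M [ 0.737 -0.614  0.025] q6 -0.55 tau6 -0.127 open 11.0 gf 61
```

{"name": "jog_arm", "arguments": {
  "series": [
    [[0,0.5,0.02,0,0,0.012,8],[0,0,0.02,0,0,0.012,8],[0,0,0.02,0,0,0.012,8],[0,0,0.02,0,0,0.012,8],[0,0,0.03,0,0,0.012,8],[0,0,0.03,0,0,0.012,8],[0,0,0.03,0,0,0.012,8],[0,0,0.03,0,0,0.012,8],[0,0,0.03,0,0,0.012,8],[0,0,0.03,0,0,0.012,8]]
  ]
}}

```text
time_s: 8.25
eef_pos: [0.5687, -0.1232, 0.0696]
eef_rot: [-0.0, 0.704, 0.71, -0.0]
wrist_force: [-0.1, 5.1, 5.8]
opening: 0.124
grasp_force: 61.5
```

```bash
python3 s.py 1
```

```text
t 8.25 pos [ 0.5687 -0.1232  0.0696] psi 90.5 to home 0.746 d tool [-0.4 -1.3 -0.4] F [-0.1  5.1  5.8] M [0.886 0.027 0.071] q6 -0.43 tau6 -0.137 open 10.6 gf 62
```

{"name": "jog_arm", "arguments": {
  "series": [
    [[0.5,0,0,0,0,0.01,8],[0,0,0,0,0,0.01,8],[0,0,0,0,0,0.01,8],[0,0,0,0,0,0.01,8],[0,0,0,0,0,0.01,8],[0,0,0,0,0,0.01,8],[0,0,0,0,0,0.01,8],[0,0,0,0,0,0.01,8],[0,0,0,0,0,0.01,8],[0,0,0,0,0,0.01,8]]
  ]
}}

```text
time_s: 9.25
eef_pos: [0.5688, -0.123, 0.0695]
eef_rot: [0.0, 0.739, 0.674, -0.0]
wrist_force: [-0.3, 1.3, 2.6]
opening: 0.125
grasp_force: 61.1
```

```bash
python3 s.py 1; python3 - <<'E'
from h import *
w=ctrl.camera('wrist'); cv2.imwrite('pics/w2.png',w['frame'])
E
```

```text
t 9.25 pos [ 0.5688 -0.123   0.0695] psi 84.7 to home 0.646 d tool [-0.7 -1.3 -0.5] F [-0.3  1.3  2.6] M [ 0.168 -0.043  0.055] q6 -0.32 tau6 -0.106 open 10.7 gf 61
```

View pics/w2.png

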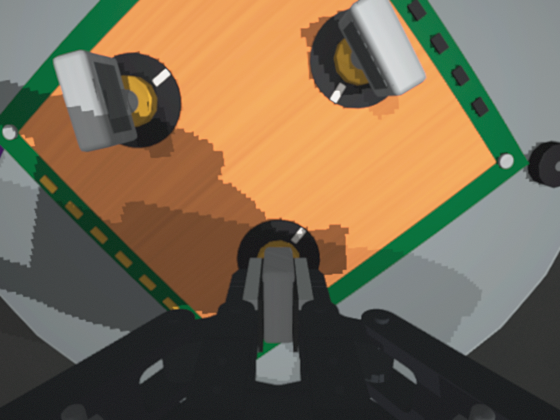

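The wing sits squarely between the pads at about (278,290), and one mark shows at (300,236). It's running freely so far.

{"name": "jog_arm", "arguments": {
  "series": [
    [[0,0,0.02,0,0,0.012,8],[0,0,0.02,0,0,0.012,8],[0,0,0.02,0,0,0.012,8],[0,0,0.02,0,0,0.012,8],[0,0,0.02,0,0,0.012,8],[0,0,0.02,0,0,0.012,8],[0,0,0.02,0,0,0.012,8],[0,0,0.02,0,0,0.012,8],[0,0,0.02,0,0,0.012,8],[0,0,0.02,0,0,0.012,8]]
  ]
}}

```text
time_s: 10.3
eef_pos: [0.5688, -0.1229, 0.0693]
eef_rot: [0.0, 0.778, 0.628, 0.0]
wrist_force: [2.1, -1.3, -0.4]
opening: 0.126
grasp_force: 60.8
```

```bash
python3 s.py 1
```

```text
t 10.3 pos [ 0.5688 -0.1229  0.0693] psi 77.9 to home 0.526 d tool [-1.  -1.2 -0.7] F [ 2.1 -1.3 -0.4] M [-0.226 -0.181  0.029] q6 -0.20 tau6 -0.127 open 10.8 gf 61
```

{"name": "jog_arm", "arguments": {
  "series": [
    [[0,0,0.02,0,0,0.014,8],[0,0,0.02,0,0,0.014,8],[0,0,0.02,0,0,0.014,8],[0,0,0.02,0,0,0.014,8],[0,0,0.02,0,0,0.014,8],[0,0,0.02,0,0,0.014,8],[0,0,0.02,0,0,0.014,8],[0,0,0.02,0,0,0.014,8],[0,0,0.02,0,0,0.014,8],[0,0,0.02,0,0,0.014,8]]
  ]
}}

```text
time_s: 11.3
eef_pos: [0.5688, -0.1228, 0.0691]
eef_rot: [0.0, 0.82, 0.572, 0.0]
wrist_force: [3.7, -1.9, -2.6]
opening: 0.128
grasp_force: 60.4
```

```bash
python3 s.py 1
```

```text
t 11.3 pos [ 0.5688 -0.1228  0.0691] psi 69.8 to home 0.386 d tool [-1.2 -1.1 -0.9] F [ 3.7 -1.9 -2.6] M [-0.348 -0.569  0.066] q6 -0.06 tau6 -0.147 open 10.9 gf 60
```

Sound, so I'll take it on to just short of home and then finish.

{"name": "jog_arm", "arguments": {
  "series": [
    [[0,0,0.07,0,0,0.03,8],[0,0,0.07,0,0,0.03,8],[0,0,0.07,0,0,0.03,8],[0,0,0.07,0,0,0.03,8],[0,0,0.07,0,0,0.03,8],[0,0,0.07,0,0,0.03,8],[0,0,0.07,0,0,0.03,8],[0,0,0.07,0,0,0.03,8],[0,0,0.07,0,0,0.03,8],[0,0,0.07,0,0,0.03,8]]
  ]
}}

```text
time_s: 12.3
eef_pos: [0.5691, -0.1229, 0.0685]
eef_rot: [0.0, 0.897, 0.443, 0.0]
wrist_force: [5.5, -2.1, -2.4]
opening: 0.124
grasp_force: 60.4
```

```bash
python3 s.py 1
```

```text
t 12.3 pos [ 0.5691 -0.1229  0.0685] psi 52.6 to home 0.085 d tool [-1.6 -0.9 -1.5] F [ 5.5 -2.1 -2.4] M [-0.405 -0.893  0.017] q6 0.24 tau6 -0.356 open 10.6 gf 60
```

{"name": "jog_arm", "arguments": {
  "series": [
    [[0,0,0.02,0,0,0.012,8],[0,0,0.02,0,0,0.012,8],[0,0,0.02,0,0,0.012,8],[0,0,0.02,0,0,0.012,8],[0,0,0.02,0,0,0.012,8],[0,0,0.02,0,0,0.012,8],[0,0,0.02,0,0,0.012,8],[0,0,0.02,0,0,0.012,8],[0,0,0.02,0,0,0.012,8],[0,0,0,0,0,0,8]]
  ]
}}

```text
time_s: 13.3
eef_pos: [0.5691, -0.1229, 0.0684]
eef_rot: [0.0, 0.919, 0.394, 0.0]
wrist_force: [4.1, -2.1, -3.4]
opening: 0.129
grasp_force: 60.4
```

```bash
python3 s.py 1
```

```text
t 13.3 pos [ 0.5691 -0.1229  0.0684] psi 46.4 to home -0.022 d tool [-1.7 -0.8 -1.6] F [ 4.1 -2.1 -3.4] M [-0.435 -0.866  0.006] q6 0.34 tau6 0.156 open 11.0 gf 60
```

{"name": "jog_arm", "arguments": {
  "series": [
    [[0,0,0,0,0,0.01,8],[0,0,0,0,0,0.01,8],[0,0,0,0,0,0.01,8],[0,0,0,0,0,0.01,8],[0,0,0,0,0,0.01,8],[0,0,0,0,0,0.01,8],[0,0,0,0,0,0,8],[0,0,0,0,0,0,8],[0,0,0,0,0,0,8],[0,0,0,0,0,0,8]]
  ]
}}

```text
time_s: 14.3
eef_pos: [0.5692, -0.123, 0.0684]
eef_rot: [0.0, 0.93, 0.367, 0.0]
wrist_force: [5.1, -3.2, -4.0]
opening: 0.13
grasp_force: 60.3
```

```bash
python3 s.py 1
```

```text
t 14.3 pos [ 0.5692 -0.123   0.0684] psi 43.0 to home -0.082 d tool [-1.7 -0.8 -1.6] F [ 5.1 -3.2 -4. ] M [-0.441 -0.937  0.105] q6 0.40 tau6 0.133 open 11.1 gf 60
```

{"name": "jog_arm", "arguments": {
  "series": [
    [[0,0,0,0,0,0,30],[0,0,0,0,0,0,50],[0,0,0,0,0,0,60],[0,0,-5,0,0,0,60],[0,0,-35,0,0,0,60],[0,0,-45,0,0,0,60],[0,0,-45,0,0,0,60],[0,0,-30,0,0,0,60],[0,0,0,0,0,0,60],[0,0,0,0,0,0,60]]
  ]
}}

```text
time_s: 15.3
eef_pos: [0.5689, -0.1228, 0.2291]
eef_rot: [0.001, 0.93, 0.367, 0.001]
wrist_force: [-0.6, -0.8, -0.2]
opening: 0.701
grasp_force: 0.0
```

```bash
python3 - <<'E'
from m import *
w=ctrl.camera('wrist'); cv2.imwrite('pics/w3.png',w['frame']); measure(w)
E
sed -i 's/^T=.*/T={0:(.6109,-.0333,53.9),1:(.5690,-.1229,47.7),2:(.5120,-.0413,31.3)}/' s.py; python3 s.py 0 116.6
```

```text
0 top z 0.0974 wing [609.7 -33.8] [12.5 31.7] ang 116.0 disc 608.1 -34.5 r 19.5 mark 54.2 diff 61.8 [(40, array([10.3, 13.6])), (36, array([ -9.1, -13.3]))]
1 top z 0.0951 wing [ 567.5 -123.9] [32.2 12.2] ang 48.1 disc 565.9 -124.7 r 19.9 mark 47.2 diff 0.8 [(36, array([11.6, 12.5]))]
2 top z 0.0972 wing [510.7 -42.4] [13.5 32.3] ang 95.0 disc 509.4 -42.2 r 19.8 mark 34.0 diff 61.0 [(39, array([13.6,  9.2]))]
t 15.35 pos [ 0.5681 -0.1225  0.2276] psi 43.1 to home -0.189 d tool [ 92.2 -35.7 157.6] F [ 0.1  0.7 -0.9] M [-0.025  0.004  0.041] q6 0.40 tau6 0.002 open 59.9 gf 0
turn rz -1.2832960302194627
after-turn x,y 60.58138193077364 78.1917644975313
```

View pics/w3.png

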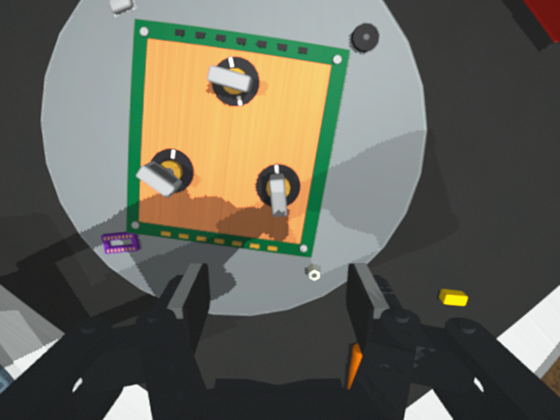

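Wing 1 lies along its marks: its lower end is at (278,205) and the mark is at (276,168), a difference of about 1°. Next is screw 0.

{"name": "jog_arm", "arguments": {
  "series": [
    [[0,0,0,0,0,-0.142,60],[0,0,0,0,0,-0.142,60],[0,0,0,0,0,-0.142,60],[0,0,0,0,0,-0.142,60],[0,0,0,0,0,-0.142,60],[0,0,0,0,0,-0.142,60],[0,0,0,0,0,-0.142,60],[0,0,0,0,0,-0.142,60],[0,0,0,0,0,-0.142,60],[30,38,0,0,0,0,60]]
  ]
}}

```text
time_s: 16.35
eef_pos: [0.5875, -0.0826, 0.2257]
eef_rot: [-0.002, 0.528, 0.849, -0.001]
wrist_force: [1.3, -0.3, 0.4]
opening: 0.701
grasp_force: 0.0
```

{"name": "jog_arm", "arguments": {
  "series": [
    [[30,38,0,0,0,0,60],[0,0,30,0,0,0,60],[0,0,40,0,0,0,60],[0,0,30,0,0,0,60],[0,0,20,0,0,0,60],[0,0,10,0,0,0,60],[0,0,0,0,0,0,60],[0,0,0,0,0,0,40],[0,0,0,0,0,0,28],[0,0,0,0,0,0,22]]
  ]
}}

```text
time_s: 17.35
eef_pos: [0.6112, -0.0356, 0.0997]
eef_rot: [0.001, 0.528, 0.849, 0.0]
wrist_force: [-0.1, -0.3, 1.5]
opening: 0.261
grasp_force: 0.0
```

```bash
sed -i 's/^T=.*/T={0:(.6109,-.0333,54.2),1:(.5690,-.1229,47.7),2:(.5120,-.0413,33)}/' s.py; python3 s.py 0 116.3
```

```text
t 17.35 pos [ 0.6112 -0.0356  0.0997] psi 116.3 to home 1.084 d tool [ 2.2  0.7 29.7] F [-0.1 -0.3  1.5] M [ 0.003 -0.056 -0.044] q6 -0.71 tau6 0.000 open 22.3 gf 0
turn rz -4.736176796448743e-05
after-turn x,y 2.171984317284223 0.7455785961192746
```

{"name": "jog_arm", "arguments": {
  "series": [
    [[2,0.8,0,0,0,0,26],[0,0,10,0,0,0,26],[0,0,10,0,0,0,26],[0,0,9,0,0,0,26],[0,0,0,0,0,0,22],[0,0,0,0,0,0,18],[0,0,0,0,0,0,15],[0,0,0,0,0,0,12],[0,0,0,0,0,0,8],[0,0,0,0,0,0,8]]
  ]
}}

```text
time_s: 18.35
eef_pos: [0.6114, -0.0329, 0.0699]
eef_rot: [0.001, 0.528, 0.849, 0.001]
wrist_force: [4.9, 3.4, -2.3]
opening: 0.127
grasp_force: 60.8
```

```bash
python3 s.py 0 116.3
```

```text
t 18.35 pos [ 0.6114 -0.0329  0.0699] psi 116.3 to home 1.084 d tool [-0.1 -0.6 -0.1] F [ 4.9  3.4 -2.3] M [ 0.438 -0.877 -0.002] q6 -0.71 tau6 0.011 open 10.8 gf 61
turn rz -1.9611956339817178e-05
after-turn x,y -0.1414261244503259 -0.5927181921524329
```

{"name": "jog_arm", "arguments": {
  "series": [
    [[0,0.5,0.03,0,0,0.013,8],[0,0,0.03,0,0,0.013,8],[0,0,0.03,0,0,0.013,8],[0,0,0.03,0,0,0.013,8],[0,0,0.03,0,0,0.013,8],[0,0,0.03,0,0,0.013,8],[0,0,0.03,0,0,0.013,8],[0,0,0.03,0,0,0.013,8],[0,0,0.03,0,0,0.013,8],[0,0,0.03,0,0,0.013,8]]
  ]
}}

```text
time_s: 19.35
eef_pos: [0.6114, -0.0329, 0.0696]
eef_rot: [0.001, 0.582, 0.813, 0.001]
wrist_force: [4.3, 3.0, 1.7]
opening: 0.128
grasp_force: 61.1
```

```bash
python3 s.py 0
```

```text
t 19.35 pos [ 0.6114 -0.0329  0.0696] psi 108.8 to home 0.953 d tool [-0.2 -0.6 -0.4] F [4.3 3.  1.7] M [ 0.498 -0.804  0.034] q6 -0.58 tau6 -0.123 open 10.9 gf 61
```

{"name": "jog_arm", "arguments": {
  "series": [
    [[0,0.3,0.02,0,0,0.012,8],[0,0,0.02,0,0,0.012,8],[0,0,0.02,0,0,0.012,8],[0,0,0.02,0,0,0.012,8],[0,0,0.02,0,0,0.012,8],[0,0,0.02,0,0,0.012,8],[0,0,0.02,0,0,0.012,8],[0,0,0.02,0,0,0.012,8],[0,0,0.02,0,0,0.012,8],[0,0,0.02,0,0,0.012,8]]
  ]
}}

```text
time_s: 20.35
eef_pos: [0.6115, -0.0329, 0.0693]
eef_rot: [0.001, 0.63, 0.777, 0.0]
wrist_force: [4.6, 2.9, 3.3]
opening: 0.129
grasp_force: 61.4
```

```bash
python3 s.py 0
```

```text
t 20.35 pos [ 0.6115 -0.0329  0.0693] psi 101.9 to home 0.833 d tool [-0.3 -0.6 -0.7] F [4.6 2.9 3.3] M [ 0.493 -0.83   0.058] q6 -0.46 tau6 -0.114 open 11.0 gf 61
```

{"name": "jog_arm", "arguments": {
  "series": [
    [[0,0.3,0,0,0,0.01,8],[0,0,0.01,0,0,0.01,8],[0,0,0.01,0,0,0.01,8],[0,0,0.01,0,0,0.01,8],[0,0,0.01,0,0,0.01,8],[0,0,0.01,0,0,0.01,8],[0,0,0.01,0,0,0.01,8],[0,0,0.01,0,0,0.01,8],[0,0,0.01,0,0,0.01,8],[0,0,0.01,0,0,0.01,8]]
  ]
}}

```text
time_s: 21.35
eef_pos: [0.6115, -0.0329, 0.069]
eef_rot: [0.0, 0.668, 0.744, 0.0]
wrist_force: [3.4, 2.5, 4.4]
opening: 0.125
grasp_force: 61.7
```

```bash
python3 s.py 0
```

```text
t 21.35 pos [ 0.6115 -0.0329  0.069 ] psi 96.2 to home 0.733 d tool [-0.4 -0.7 -1. ] F [3.4 2.5 4.4] M [ 0.535 -0.705  0.022] q6 -0.36 tau6 -0.092 open 10.7 gf 62
```

{"name": "jog_arm", "arguments": {
  "series": [
    [[0,0,0,0,0,0.012,8],[0,0,0.01,0,0,0.012,8],[0,0,0.01,0,0,0.012,8],[0,0,0.01,0,0,0.012,8],[0,0,0.01,0,0,0.012,8],[0,0,0.01,0,0,0.012,8],[0,0,0.01,0,0,0.012,8],[0,0,0.01,0,0,0.012,8],[0,0,0.01,0,0,0.012,8],[0,0,0.01,0,0,0.012,8]]
  ]
}}

```text
time_s: 22.35
eef_pos: [0.6115, -0.0328, 0.0688]
eef_rot: [0.0, 0.711, 0.703, 0.0]
wrist_force: [5.1, 1.7, 5.2]
opening: 0.127
grasp_force: 61.6
```

```bash
python3 s.py 0
```

```text
t 22.35 pos [ 0.6115 -0.0328  0.0688] psi 89.3 to home 0.613 d tool [-0.5 -0.6 -1.2] F [5.1 1.7 5.2] M [ 0.476 -0.749  0.034] q6 -0.24 tau6 -0.117 open 10.8 gf 62
```

{"name": "jog_arm", "arguments": {
  "series": [
    [[0,0,0,0,0,0.012,8],[0,0,0.01,0,0,0.012,8],[0,0,0.01,0,0,0.012,8],[0,0,0.01,0,0,0.012,8],[0,0,0.01,0,0,0.012,8],[0,0,0.01,0,0,0.012,8],[0,0,0.01,0,0,0.012,8],[0,0,0.01,0,0,0.012,8],[0,0,0.01,0,0,0.012,8],[0,0,0.01,0,0,0.012,8]]
  ]
}}

```text
time_s: 23.35
eef_pos: [0.6115, -0.0328, 0.0686]
eef_rot: [0.0, 0.752, 0.659, 0.0]
wrist_force: [4.5, 2.0, 3.0]
opening: 0.127
grasp_force: 61.5
```

```bash
python3 s.py 0
```

```text
t 23.35 pos [ 0.6115 -0.0328  0.0686] psi 82.4 to home 0.493 d tool [-0.6 -0.6 -1.4] F [4.5 2.  3. ] M [ 0.497 -0.912  0.073] q6 -0.12 tau6 -0.115 open 10.9 gf 62
```

{"name": "jog_arm", "arguments": {
  "series": [
    [[0,0,0.02,0,0,0.014,8],[0,0,0.02,0,0,0.014,8],[0,0,0.02,0,0,0.014,8],[0,0,0.02,0,0,0.014,8],[0,0,0.02,0,0,0.014,8],[0,0,0.02,0,0,0.014,8],[0,0,0.02,0,0,0.014,8],[0,0,0.02,0,0,0.014,8],[0,0,0.02,0,0,0.014,8],[0,0,0.02,0,0,0.014,8]]
  ]
}}

```text
time_s: 24.35
eef_pos: [0.6116, -0.0328, 0.0683]
eef_rot: [0.0, 0.796, 0.605, 0.0]
wrist_force: [5.0, 3.3, 4.0]
opening: 0.127
grasp_force: 61.4
```

```bash
python3 s.py 0
```

```text
t 24.35 pos [ 0.6116 -0.0328  0.0683] psi 74.4 to home 0.353 d tool [-0.7 -0.5 -1.7] F [5.  3.3 4. ] M [ 0.558 -0.931  0.078] q6 0.02 tau6 -0.140 open 10.8 gf 61
```

{"name": "jog_arm", "arguments": {
  "series": [
    [[0,0,0.05,0,0,0.035,8],[0,0,0.05,0,0,0.035,8],[0,0,0.05,0,0,0.035,8],[0,0,0.05,0,0,0.035,8],[0,0,0.05,0,0,0.035,8],[0,0,0.05,0,0,0.035,8],[0,0,0.05,0,0,0.035,8],[0,0,0.05,0,0,0.035,8],[0,0,0.05,0,0,0.035,8],[0,0,0,0,0,0,8]]
  ]
}}

```text
time_s: 25.35
eef_pos: [0.6116, -0.0328, 0.0677]
eef_rot: [0.0, 0.882, 0.472, 0.0]
wrist_force: [5.5, 2.7, 1.3]
opening: 0.128
grasp_force: 61.3
```

```bash
python3 s.py 0
```

```text
t 25.35 pos [ 0.6116 -0.0328  0.0677] psi 56.3 to home 0.037 d tool [-0.8 -0.3 -2.3] F [5.5 2.7 1.3] M [ 0.488 -1.042 -0.019] q6 0.34 tau6 0.356 open 10.9 gf 61
```

{"name": "jog_arm", "arguments": {
  "series": [
    [[0,0,0,0,0,0.011,8],[0,0,0,0,0,0.011,8],[0,0,0,0,0,0.011,8],[0,0,0,0,0,0.011,8],[0,0,0,0,0,0.011,8],[0,0,0,0,0,0.011,8],[0,0,0,0,0,0.011,8],[0,0,0,0,0,0.011,8],[0,0,0,0,0,0,8],[0,0,0,0,0,0,8]]
  ]
}}

```text
time_s: 26.35
eef_pos: [0.6116, -0.0328, 0.0677]
eef_rot: [0.0, 0.901, 0.433, 0.001]
wrist_force: [6.7, 2.0, 0.3]
opening: 0.127
grasp_force: 61.1
```

```bash
python3 s.py 0
```

```text
t 26.35 pos [ 0.6116 -0.0328  0.0677] psi 51.4 to home -0.050 d tool [-0.9 -0.3 -2.3] F [6.7 2.  0.3] M [ 0.511 -1.107  0.051] q6 0.43 tau6 0.080 open 10.9 gf 61
```

{"name": "jog_arm", "arguments": {
  "series": [
    [[0,0,0,0,0,0,30],[0,0,0,0,0,0,50],[0,0,0,0,0,0,60],[0,0,-5,0,0,0,60],[0,0,-35,0,0,0,60],[0,0,-45,0,0,0,60],[0,0,-45,0,0,0,60],[0,0,-30,0,0,0,60],[0,0,0,0,0,0,60],[0,0,0,0,0,0,60]]
  ]
}}

```text
time_s: 27.35
eef_pos: [0.6112, -0.033, 0.2286]
eef_rot: [0.001, 0.901, 0.433, 0.0]
wrist_force: [-0.0, -0.0, 0.1]
opening: 0.705
grasp_force: 0.0
```

{"name": "jog_arm", "arguments": {
  "series": [
    [[-45,0,0,0,0,-0.1,60],[-45,0,0,0,0,-0.1,60],[0,0,0,0,0,-0.13,60],[0,0,0,0,0,-0.13,60],[0,0,0,0,0,-0.13,60],[0,0,0,0,0,-0.13,60],[0,0,0,0,0,0,60],[0,0,0,0,0,0,60],[0,0,0,0,0,0,60],[0,0,0,0,0,0,60]]
  ]
}}

```text
time_s: 28.35
eef_pos: [0.5585, -0.1056, 0.2274]
eef_rot: [-0.0, 0.691, 0.723, -0.0]
wrist_force: [-0.7, -0.3, 0.1]
opening: 0.706
grasp_force: 0.0
```

```bash
python3 - <<'E'
from m import *
w=ctrl.camera('wrist'); cv2.imwrite('pics/w4.png',w['frame']); measure(w)
E
sed -i 's/2:(.*)}/2:(.5125,-.0411,33)}/' s.py; python3 s.py 2 96.5
```

```text
0 top z 0.0952 wing [609.1 -33.3] [31.9 12.9] ang 54.5 disc 608.9 -34.3 r 19.6 mark 56.6 diff -2.1 [(21, array([ -9.6, -14.6]))]
1 top z 0.0950 wing [ 566.3 -123.2] [32.1 13. ] ang 47.7 disc 566.6 -124.8 r 20.0 mark 46.8 diff 0.9 [(32, array([11.7, 12.2]))]
2 top z 0.0973 wing [510.4 -42. ] [12.7 31.8] ang 96.3 disc 508.9 -42.1 r 19.8 mark 31.5 diff 64.8 [(42, array([14.2,  8.6])), (12, array([-15.1,  -9.6]))]
t 28.4 pos [ 0.5586 -0.1057  0.2276] psi 92.6 to home 1.040 d tool [ 66.6 -43.1 157.6] F [-0.   0.  -0.2] M [0.013 0.01  0.001] q6 -0.44 tau6 0.021 open 60.2 gf 0
turn rz -0.06861792517051842
after-turn x,y 69.39288268534884 -38.45023683863942
```

View pics/w4.png

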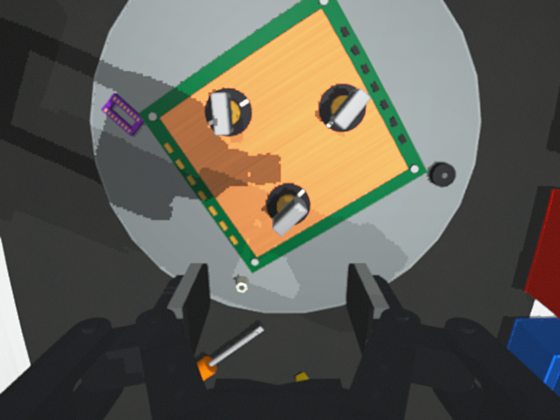

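Screws 0 and 1 both lie along their marks, as seen at (345,108) and (290,212). Screw 2 at (225,112) is still about 65° out, so it goes next.

{"name": "jog_arm", "arguments": {
  "series": [
    [[0,0,0,0,0,-0.067,60],[35,-19,0,0,0,0,60],[34.4,-19.4,0,0,0,0,60],[0,0,30,0,0,0,60],[0,0,40,0,0,0,60],[0,0,30,0,0,0,60],[0,0,20,0,0,0,60],[0,0,8,0,0,0,40],[0,0,0,0,0,0,30],[0,0,0,0,0,0,26]]
  ]
}}

```text
time_s: 29.4
eef_pos: [0.5135, -0.0414, 0.1009]
eef_rot: [0.001, 0.666, 0.746, 0.0]
wrist_force: [0.2, 0.1, 0.5]
opening: 0.302
grasp_force: 0.0
```

```bash
sed -i 's/,33)}/,31.8)}/' s.py; python3 s.py 2 96.4
```

```text
t 29.4 pos [ 0.5135 -0.0414  0.1009] psi 96.5 to home 1.128 d tool [ 0.4 -1.  30.9] F [0.2 0.1 0.5] M [-0.042 -0.006  0.07 ] q6 -0.42 tau6 0.005 open 25.8 gf 0
turn rz 0.0010168124209094939
after-turn x,y 0.4162570528685501 -0.9515723323809606
```

{"name": "jog_arm", "arguments": {
  "series": [
    [[0.3,-0.6,0,0,0,0,26],[0,0,10,0,0,0,26],[0,0,10,0,0,0,26],[0,0,10,0,0,0,26],[0,0,0,0,0,0,22],[0,0,0,0,0,0,18],[0,0,0,0,0,0,15],[0,0,0,0,0,0,12],[0,0,0,0,0,0,8],[0,0,0,0,0,0,8]]
  ]
}}

```text
time_s: 30.4
eef_pos: [0.5118, -0.041, 0.0701]
eef_rot: [-0.0, 0.666, 0.746, -0.0]
wrist_force: [-2.9, -1.4, 4.1]
opening: 0.125
grasp_force: 60.9
```

```bash
python3 s.py 2
```

```text
t 30.4 pos [ 0.5118 -0.041   0.0701] psi 96.5 to home 1.129 d tool [-0.1  0.6  0.1] F [-2.9 -1.4  4.1] M [-0.177  0.599 -0.047] q6 -0.42 tau6 -0.021 open 10.7 gf 61
```

{"name": "jog_arm", "arguments": {
  "series": [
    [[0,-0.3,0.02,0,0,0.012,8],[0,0,0.02,0,0,0.012,8],[0,0,0.02,0,0,0.012,8],[0,0,0.02,0,0,0.012,8],[0,0,0.02,0,0,0.012,8],[0,0,0.02,0,0,0.012,8],[0,0,0.02,0,0,0.012,8],[0,0,0.02,0,0,0.012,8],[0,0,0.02,0,0,0.012,8],[0,0,0.02,0,0,0.012,8]]
  ]
}}

```text
time_s: 31.4
eef_pos: [0.5119, -0.041, 0.0698]
eef_rot: [0.0, 0.71, 0.704, 0.0]
wrist_force: [-3.4, -1.0, 5.0]
opening: 0.127
grasp_force: 61.3
```

```bash
python3 s.py 2
```

```text
t 31.4 pos [ 0.5119 -0.041   0.0698] psi 89.5 to home 1.008 d tool [-0.1  0.6 -0.2] F [-3.4 -1.   5. ] M [-0.212  0.654  0.035] q6 -0.30 tau6 -0.130 open 10.9 gf 61
```

{"name": "jog_arm", "arguments": {
  "series": [
    [[0,0,0,0,0,0.011,8],[0,0,0,0,0,0.011,8],[0,0,0,0,0,0.011,8],[0,0,0.01,0,0,0.011,8],[0,0,0.01,0,0,0.011,8],[0,0,0.01,0,0,0.011,8],[0,0,0.01,0,0,0.011,8],[0,0,0.01,0,0,0.011,8],[0,0,0.01,0,0,0.011,8],[0,0,0.01,0,0,0.011,8]]
  ]
}}

```text
time_s: 32.4
eef_pos: [0.5119, -0.041, 0.0696]
eef_rot: [0.0, 0.748, 0.664, 0.0]
wrist_force: [-3.0, -1.7, 4.7]
opening: 0.128
grasp_force: 61.3
```

```bash
python3 s.py 2
```

```text
t 32.4 pos [ 0.5119 -0.041   0.0696] psi 83.2 to home 0.898 d tool [-0.   0.6 -0.4] F [-3.  -1.7  4.7] M [-0.284  0.516  0.019] q6 -0.19 tau6 -0.116 open 10.9 gf 61
```

{"name": "jog_arm", "arguments": {
  "series": [
    [[0,0,0,0,0,0.01,8],[0,0,0,0,0,0.01,8],[0,0,0,0,0,0.01,8],[0,0,0.01,0,0,0.01,8],[0,0,0.01,0,0,0.01,8],[0,0,0.01,0,0,0.01,8],[0,0,0.01,0,0,0.01,8],[0,0,0.01,0,0,0.01,8],[0,0,0.01,0,0,0.01,8],[0,0,0.01,0,0,0.01,8]]
  ]
}}

```text
time_s: 33.4
eef_pos: [0.5118, -0.041, 0.0695]
eef_rot: [0.0, 0.78, 0.626, 0.0]
wrist_force: [-1.8, -2.5, 2.1]
opening: 0.126
grasp_force: 61.1
```

```bash
python3 s.py 2
```

```text
t 33.4 pos [ 0.5118 -0.041   0.0695] psi 77.5 to home 0.798 d tool [ 0.   0.7 -0.5] F [-1.8 -2.5  2.1] M [-0.491  0.301  0.057] q6 -0.09 tau6 -0.100 open 10.8 gf 61
```

{"name": "jog_arm", "arguments": {
  "series": [
    [[0,0,0,0,0,0.01,8],[0,0,0,0,0,0.01,8],[0,0,0,0,0,0.01,8],[0,0,0.01,0,0,0.01,8],[0,0,0.01,0,0,0.01,8],[0,0,0.01,0,0,0.01,8],[0,0,0.01,0,0,0.01,8],[0,0,0.01,0,0,0.01,8],[0,0,0.01,0,0,0.01,8],[0,0,0.01,0,0,0.01,8]]
  ]
}}

```text
time_s: 34.4
eef_pos: [0.5118, -0.041, 0.0694]
eef_rot: [0.0, 0.81, 0.586, 0.0]
wrist_force: [0.5, -3.8, 1.4]
opening: 0.128
grasp_force: 60.7
```

```bash
python3 s.py 2
```

```text
t 34.4 pos [ 0.5118 -0.041   0.0694] psi 71.8 to home 0.698 d tool [ 0.1  0.7 -0.6] F [ 0.5 -3.8  1.4] M [-0.611  0.024  0.125] q6 0.01 tau6 -0.095 open 10.9 gf 61
```

{"name": "jog_arm", "arguments": {
  "series": [
    [[0,0,0,0,0,0.01,8],[0,0,0,0,0,0.01,8],[0,0,0,0,0,0.01,8],[0,0,0,0,0,0.01,8],[0,0,0,0,0,0.01,8],[0,0,0,0,0,0.01,8],[0,0,0,0,0,0,8],[0,0,0,0,0,0,8],[0,0,0,0,0,0,8],[0,0,0,0,0,0,8]]
  ]
}}

```text
time_s: 35.4
eef_pos: [0.5117, -0.0409, 0.0694]
eef_rot: [0.0, 0.827, 0.562, -0.0]
wrist_force: [0.5, -3.6, 0.2]
opening: 0.129
grasp_force: 60.5
```

```bash
python3 s.py 2
```

```text
t 35.4 pos [ 0.5117 -0.0409  0.0694] psi 68.4 to home 0.639 d tool [ 0.1  0.8 -0.6] F [ 0.5 -3.6  0.2] M [-0.74  -0.103  0.068] q6 0.07 tau6 0.093 open 11.0 gf 60
```

{"name": "jog_arm", "arguments": {
  "series": [
    [[0,0,0,0,0,0.01,8],[0,0,0,0,0,0.01,8],[0,0,0,0,0,0.01,8],[0,0,0,0,0,0.01,8],[0,0,0,0,0,0.01,8],[0,0,0,0,0,0.01,8],[0,0,0,0,0,0.01,8],[0,0,0,0,0,0,8],[0,0,0,0,0,0,8],[0,0,0,0,0,0,8]]
  ]
}}

```text
time_s: 36.4
eef_pos: [0.5117, -0.0409, 0.0694]
eef_rot: [0.0, 0.846, 0.533, 0.0]
wrist_force: [0.7, -4.5, -1.7]
opening: 0.129
grasp_force: 60.4
```

```bash
python3 s.py 2
```

```text
t 36.4 pos [ 0.5117 -0.0409  0.0694] psi 64.4 to home 0.569 d tool [ 0.2  0.7 -0.6] F [ 0.7 -4.5 -1.7] M [-0.767 -0.163  0.209] q6 0.14 tau6 0.194 open 11.0 gf 60
```

The torque has risen to 0.21 N m while still 0.57 rad short of home, so screw 2 is the crossed one. Backing it out.

{"name": "jog_arm", "arguments": {
  "series": [
    [[0,0,-0.1,0,0,-0.03,8],[0,0,-0.15,0,0,-0.07,8],[0,0,-0.15,0,0,-0.08,8],[0,0,-0.15,0,0,-0.08,8],[0,0,-0.15,0,0,-0.08,8],[0,0,-0.15,0,0,-0.08,8],[0,0,-0.15,0,0,-0.08,8],[0,0,-0.15,0,0,-0.08,8],[0,0,-0.15,0,0,-0.08,8],[0,0,-0.15,0,0,-0.08,8]]
  ]
}}

```text
time_s: 37.4
eef_pos: [0.5116, -0.0409, 0.0706]
eef_rot: [-0.0, 0.595, 0.804, 0.0]
wrist_force: [1.5, -3.5, -2.5]
opening: 0.123
grasp_force: 60.2
```

```bash
python3 s.py 2
```

```text
t 37.4 pos [ 0.5116 -0.0409  0.0706] psi 107.0 to home 1.313 d tool [-0.5  0.8  0.6] F [ 1.5 -3.5 -2.5] M [-0.813 -0.293 -0.033] q6 -0.61 tau6 1.018 open 10.5 gf 60
```

{"name": "jog_arm", "arguments": {
  "series": [
    [[0,0,-0.05,0,0,-0.02,8],[0,0,-0.05,0,0,-0.03,8],[0,0,-0.05,0,0,-0.03,8],[0,0,-0.05,0,0,-0.03,8],[0,0,-0.05,0,0,-0.03,8],[0,0,-0.05,0,0,-0.02,8],[0,0,-0.05,0,0,-0.02,8],[0,0,0,0,0,-0.02,8],[0,0,0,0,0,0,8],[0,0,0,0,0,0,8]]
  ]
}}

```text
time_s: 38.4
eef_pos: [0.5116, -0.0409, 0.0712]
eef_rot: [-0.0, 0.513, 0.858, -0.0]
wrist_force: [1.4, -5.0, -4.9]
opening: 0.13
grasp_force: 59.9
```

```bash
python3 s.py 2
```

```text
t 38.4 pos [ 0.5116 -0.0409  0.0712] psi 118.2 to home 1.509 d tool [-0.6  0.7  1.2] F [ 1.4 -5.  -4.9] M [-0.818 -0.288 -0.034] q6 -0.80 tau6 -0.058 open 11.1 gf 60
```

Still only drag, so I'll go 0.04 rad further, then release, rise and check.

{"name": "jog_arm", "arguments": {
  "series": [
    [[0,0,0,0,0,-0.01,8],[0,0,0,0,0,-0.01,8],[0,0,0,0,0,-0.01,8],[0,0,0,0,0,-0.01,8],[0,0,0,0,0,0,8],[0,0,0,0,0,0,30],[0,0,0,0,0,0,50],[0,0,0,0,0,0,60],[0,0,-5,0,0,0,60],[0,0,-35,0,0,0,60]]
  ]
}}

```text
time_s: 39.4
eef_pos: [0.5086, -0.0398, 0.1083]
eef_rot: [-0.004, 0.496, 0.868, -0.001]
wrist_force: [0.6, -0.8, -0.3]
opening: 0.704
grasp_force: 0.0
```

{"name": "jog_arm", "arguments": {
  "series": [
    [[0,0,-40,0,0,0,60],[0,0,-40,0,0,0,60],[-20,35,-40,0,0,0.1,60],[-20,35,0,0,0,0.1,60],[-20,20,0,0,0,0.1,60],[0,0,0,0,0,0.1,60],[0,0,0,0,0,0,60],[0,0,0,0,0,0,60],[0,0,0,0,0,0,60],[0,0,0,0,0,0,60]]
  ]
}}

```text
time_s: 40.4
eef_pos: [0.6125, -0.056, 0.2267]
eef_rot: [0.0, 0.658, 0.753, 0.0]
wrist_force: [0.3, -0.2, -0.6]
opening: 0.703
grasp_force: 0.0
```

```bash
python3 - <<'E'
from m import *
w=ctrl.camera('wrist'); cv2.imwrite('pics/w5.png',w['frame']); measure(w)
E
python3 s.py 2
```

```text
0 top z 0.0952 wing [609.2 -33.2] [31.3 11.9] ang 53.4 disc 609.3 -33.9 r 19.6 mark 51.3 diff 2.1 [(27, array([10.7, 13.9]))]
1 top z 0.0951 wing [ 567.5 -122.4] [31.2 12.8] ang 49.6 disc 566.5 -124.5 r 20.1 mark 45.7 diff 3.9 [(31, array([11.5, 11.6]))]
2 top z 0.0980 wing [510.9 -41.2] [13.6 32.3] ang 119.7 disc 509.6 -42.2 r 20.2 mark 32.4 diff 87.2 [(20, array([13.4,  8.5]))]
t 40.45 pos [ 0.6126 -0.0561  0.2268] psi 97.7 to home 1.150 d tool [ 28.2 -97.2 156.7] F [0.6 0.7 0.8] M [-0.009  0.043 -0.007] q6 -0.42 tau6 -0.016 open 59.9 gf 0
```

View pics/w5.png

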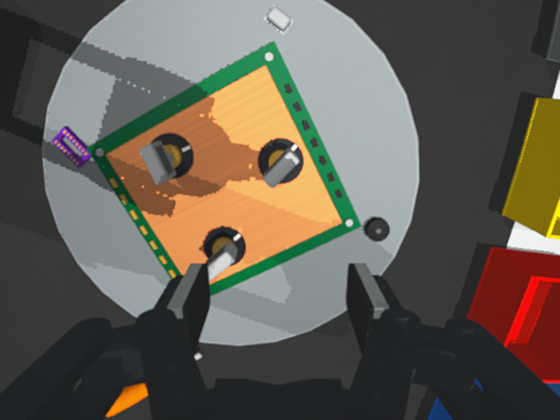

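The screws at (280,160) and (222,258) lie along their marks, the crossed one at (165,157) stands about 87° from its marks, and the arm is clear. Handing in.

```bash
python3 -c "
from bench import ctrl
print(ctrl.hand_in())"
```

```text
the job is handed in; nothing more can be done
None
```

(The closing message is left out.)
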